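# Walk the tin dispenser on to its mat and refill it

## Task

Walk the tall white tin dispenser towards you on to the grey mat in two strides: tip it up on its right-hand end and swing the left end forward over the mat, set it down, then tip it on its left-hand end and swing the right end level, so that it stands upright, squarely and wholly on the mat; never lift both ends off the worktop or shove it along flat. Then let go and refill it through its open top, first the tall tin, then the low one, so that they lie flat inside, tall one at the bottom. Leave the mustard jar and the egg cup where they are.

Things in the scene. Friction and masses are not known exactly. Their poses are not given: they have to be found in the camera images.
- dispenser: Tall white gravity-feed dispenser, outside 60 (x) x 120 (y) x 185 (z) mm, 0.55 to 0.95 kg, loose. Open top, one shaft 52 x 112 mm, walls 4 mm, inner floor 8 mm up. Front (-x) has a window 100 mm wide, 20 to 90 mm up; above 90 mm it is closed and rigid: hold it across its 60 mm thickness. Origin: centre of underside; x thickness, away from the robot; y width, +y its left end as the robot sees it.
- left_foot (a point): Point on the dispenser: middle of the bottom edge of its left end (dispenser frame x 0, y +60, z 0 mm).
- right_foot (a point): Point on the dispenser: middle of the bottom edge of its right end (dispenser frame x 0, y -60, z 0 mm).
- mat: Thin grey mat with a cork-coloured border, fixed flat, 110 (x) x 260 (y) mm, 1 mm thick, so soft that things stand on it at worktop height. Origin: its centre; x = its short way, away from the robot, y = its long way. At the start the dispenser stands behind it, its centre 65 to 80 mm beyond the mat's centre.
- tall_tin: Taller of two plain metal tins: a closed box with rounded edges, 46 (x) x 100 (y) x 66 (z) mm, 0.12 kg, standing on the worktop. Origin: centre of the underside.
- low_tin: Lower of the two plain metal tins: 46 (x) x 100 (y) x 48 (z) mm, 0.12 kg, standing on the worktop. Origin: centre of the underside.
- mustard_jar: Bystander: glass jar with red lid, diameter 66, height 100 mm, loose, behind the work. Origin: centre of the underside.
- egg_cup: Bystander: egg cup, diameter 48, height 46 mm, loose, behind the work. Origin: centre of the underside.

How it is judged:
By the outcome, as a careful person would: the job done as asked, in the order asked, and still so for the second after the job is handed in, with the robot touching nothing.
It also fails if it takes over 64 s, if anything falls off the work surface, if the arm or the gripper's body presses on something with over 40 N, if the wrist force passes 120 N, or if a joint passes its speed limit or range.

## Robot

A 6-joint arm with a two-finger parallel gripper is mounted at the origin on a cart in front of the work surface, level with it; the furniture and walls round the work are solid. World frame = base frame: x ahead of the robot, y to its left, z up, the work surface at z = 0. Lengths are in m, angles in rad, forces in N, time in s.
With the tool pointing down it reaches from about 0.275 to 1 m from the base axis. Payload 8.4 kg.
Tool frame: the origin (TCP) lies on the centre line of the jaws, within the pads' length; the fingertips stand 11 mm ahead of it and the grasp point (between the pads) lies 8 mm behind it; z points along the fingers, y is the line along which they close (so a half turn about z gives the same grasp; the last joint's range is limited). The gripper opens to 85 mm and grips with 20 to 120 N. Pads are 22 mm wide; open, the fingers measure 114 mm over their backs; the gripper's body (76 mm by 85 mm) begins 54 mm behind the grasp point. The pads swing forward as they close: fully open they stand 13 mm farther back than shut.
Start: joints at [1.301, 0.353, 1.633, -0, 1.155, -0.002], TCP at [0.165, 0.603, 0.242] pointing down, gripper open.
Joint ranges: [-2.63, 2.63], [-0.92, 2.1], [0.06, 2.66], [-1.3, 4.44], [0, 2.69], [-3.02, 3.02]. Speed limits (rad/s): [2.22, 2.22, 2.79, 3.14, 3.14, 3.14].

## Interface

Orientations are given as a unit quaternion [x, y, z, w].
In Python, from plant import env gives the robot as it stands.
- The arm moves only by the tool apply_moves, never from a script. Its argument "moves" is a list of rows, each a list of 7 numbers: the closure, from -1 (fully open) to 1 (shut), then the shift along the world's x, y, z in cm, then the turn, a rotation vector about the world's x, y, z in rad. In form: [[fingers, dx, dy, dz, rx, ry, rz], ...]. A call has 1 to 5 rows; each row is the pose to reach, as a shift and turn from the pose commanded when the call began; what a row does not reach only later rows make up. A row lasts 1/8 s, in which the tool goes at most 62.5 mm and 10.7 degrees, less where a joint would pass 70% of its speed; a pose out of reach is approached as far as the arm can. A call with a gripper value outside its range is refused whole. The fingers move at their own pace and stop on an object; the grip force is fixed at half the most. Time passes only in rows, so rows that repeat a pose let the fingers close. It gives the time, the measured TCP pose, the force, the opening and the grip force at its end, in the units of the state.
- env.sense(): the state, without advancing time (a new reading comes with each control period).
- env.camera(name): name is "side" or "top"; returns the picture (480x640x3 uint8, red, green, blue); there is no depth.
- env.get_calibration(name): a dict with "camera_matrix" (3x3 intrinsics, pixels), "R" (3x3) and "t" (3): a world point X has camera coordinates R X + t. Camera axes: x right, y down, z forward; pixel columns grow to the right and rows downward; lengths in m; the calibration is good to about 2 mm. A picture is of the moment at which its call begins. get_calibration takes no time and is no camera call.
- env.close_job(): hands the job in; it is judged then, once.
The state is a dict: "time_s": time; "q": joint angles; "qd": joint speeds; "effort": joint torques, N m; "eef_pos": TCP position; "eef_rot": TCP orientation; "force": force on the tool from outside, world axes, zero at the start; "torque": the same for the moment, N m; "gripper_width": finger opening in m; "grip_force": force on a finger pad.
Only numpy, scipy, OpenCV 4.12 (cv2) and the standard library are available. Lean on these libraries where they do the work, as an engineer would, in place of code of your own. Each camera call takes 0.05 s, during which the arm holds its last target. There are 200 camera calls.

## Working session

There is one attempt and no reset: what is moved stays moved. The work goes in short steps, Python scripts to look and compute and a tool call to move; the robot and the scene stay as the last step left them, time stands still between calls to the robot, and variables do not carry over. Pictures are saved under pics/ and viewed, at most 10 in all, crops included, and the job is handed in when it is done.

Besides the shell and the picture viewer there is one more tool, called in YAML: its name, and indented under it one key for each argument. apply_moves: Moves the arm, as the interface text tells. Its arguments: {"type":"object","properties":{"moves":{"type":"array","items":{"type":"array","items":{"type":"number"}}}},"required":["moves"]}

```bash
mkdir -p pics; python3 - <<'E'
from plant import env
import cv2,numpy as np
for n in("top","side"):
    im=env.camera(n); cv2.imwrite(f"pics/{n}0.png",im[:,:,::-1]); c=env.get_calibration(n)
    print(n,np.round(c["camera_matrix"],1).tolist(),np.round(c["R"],3).tolist(),np.round(c["t"],3).tolist(), (-c["R"].T@c["t"]).round(3))
s=env.sense();print(s)
E
```

```text
top [[569.3, 0.0, 324.8], [0.0, 569.3, 237.7], [0.0, 0.0, 1.0]] [[0.015, -1.0, 0.019], [-0.988, -0.017, -0.157], [0.157, -0.016, -0.987]] [-0.038, 0.577, 1.169] [ 0.387 -0.009  1.245]
side [[593.5, 0.0, 320.0], [0.0, 593.5, 237.4], [0.0, 0.0, 1.0]] [[0.968, -0.251, 0.014], [-0.191, -0.771, -0.607], [0.163, 0.585, -0.795]] [-0.572, 0.142, 1.36] [ 0.358 -0.829  1.175]
{'time_s': 0.1, 'q': array([ 1.30060346e+00,  3.53566666e-01,  1.63405105e+00,  6.75441385e-06,
        1.15517742e+00, -2.37537066e-03]), 'qd': array([-0.00029433, -0.00285746, -0.00355788,  0.00042443, -0.00045307,
       -0.00045873]), 'effort': array([-1.83245516e-03, -6.06361413e+01, -3.42819536e+01, -5.84434201e-05,
        4.04788821e-03,  9.50271840e-06]), 'eef_pos': array([0.16526838, 0.60233786, 0.2416481 ]), 'eef_rot': array([ 1.33510238e-01,  9.91047252e-01, -5.95245539e-04, -8.47462953e-05]), 'force': array([-0.38644096, -0.67820107,  0.43234547]), 'torque': array([ 0.048075  , -0.00366704,  0.00054238]), 'grip_force': 0.0, 'gripper_width': 0.08508624846891172}
```

View pics/top0.png

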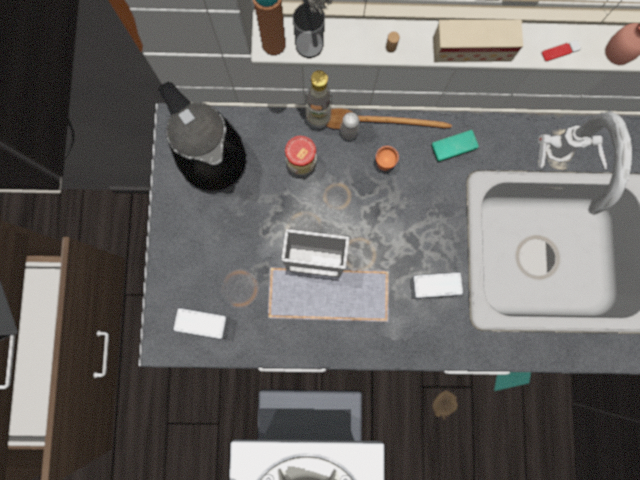

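View pics/side0.png

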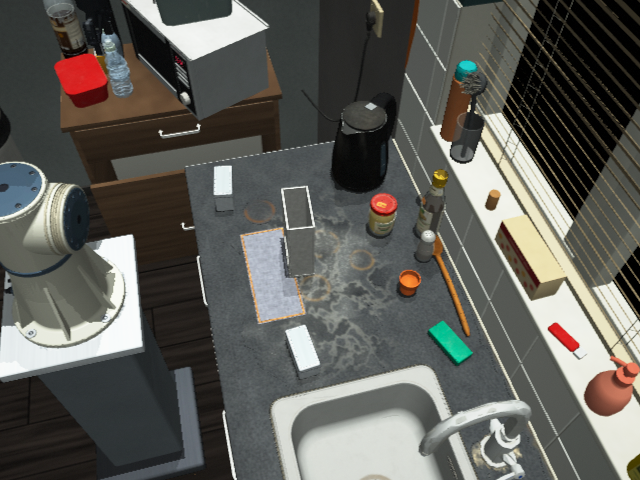

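Top view: mat around (328,294), dispenser rim (285–348, 232–265), tins at (200,323) and (438,285), jar (301,155), egg cup (387,158). In the side view the tins are at (223,188) and (302,350).

```bash
cat > h.py <<'E'
from plant import env
import cv2,numpy as np
C={n:env.get_calibration(n) for n in("top","side")}
def ray(n,p,z):
    c=C[n];R,t=np.array(c["R"]),np.array(c["t"]);o=-R.T@t
    d=R.T@np.linalg.inv(c["camera_matrix"])@np.array([p[0],p[1],1.]); return o+d*(z-o[2])/d[2]
def proj(n,X):
    c=C[n];v=np.array(c["camera_matrix"])@(np.array(c["R"])@np.array(X)+c["t"]);return v[:2]/v[2]
E
python3 - <<'E'
from h import *
t=cv2.imread("pics/top0.png");s=cv2.imread("pics/side0.png")
for n,im,boxes in(("top",t,[(165,300,70,50),(405,265,65,45)]),("side",s,[(205,155,40,65),(275,315,55,70)])):
    g=im.min(2)
    for x,y,w,h in boxes:
        for th in (130,200):
            m=(g[y:y+h,x:x+w]>th).astype(np.uint8)
            c=max(cv2.findContours(m,0,2)[0],key=cv2.contourArea)+[x,y]
            b=cv2.boxPoints(cv2.minAreaRect(c))
            print(n,th,cv2.contourArea(c),b.round(1).tolist(),g[y+h//2,x+w//2])
            for z in (.048,.066):
                P=np.array([ray(n,p,z)[:2] for p in b]);e=np.linalg.norm(P-np.roll(P,-1,0),axis=1);d=P[1]-P[0] if e[0]>e[1] else P[2]-P[1]
                print("  z",z,P.mean(0).round(4),e.round(4),"long axis deg",np.degrees(np.arctan2(d[1],d[0])).round(1))
# mat: cork colour
for n,im in(("top",t),("side",s)):
    hsv=cv2.cvtColor(im,cv2.COLOR_BGR2HSV)
    print(n,"jar/cup n/a")
a=cv2.resize(t[220:330,255:400],None,fx=5,fy=5,interpolation=2)
b=cv2.resize(s[175:330,235:325],None,fx=3.55,fy=3.55,interpolation=2)
cv2.imwrite("pics/a.png",a);cv2.imwrite("pics/b.png",b)
E
```

```text
top 130 1138.0 [[172.1999969482422, 330.5], [176.3000030517578, 306.70001220703125], [226.0, 315.20001220703125], [221.89999389648438, 339.1000061035156]] 236
  z 0.048 [0.3942 0.2289] [0.0494 0.105  0.0493 0.1043] long axis deg -98.8
  z 0.066 [0.3941 0.2253] [0.0486 0.1034 0.0486 0.1027] long axis deg -98.8
top 200 976.0 [[173.5, 329.6000061035156], [177.3000030517578, 308.1000061035156], [224.6999969482422, 316.29998779296875], [221.0, 337.79998779296875]] 236
  z 0.048 [0.394  0.2289] [0.0445 0.1002 0.0445 0.0996] long axis deg -98.8
  z 0.066 [0.3939 0.2254] [0.0438 0.0986 0.0438 0.0981] long axis deg -98.8
top 130 1185.5 [[403.8999938964844, 266.20001220703125], [461.20001220703125, 262.3999938964844], [463.3999938964844, 294.29998779296875], [406.0, 298.1000061035156]] 236
  z 0.048 [ 0.4905 -0.2602] [0.1226 0.0676 0.1216 0.0674] long axis deg -85.2
  z 0.066 [ 0.489  -0.2564] [0.1208 0.0666 0.1197 0.0664] long axis deg -85.2
top 200 889.0 [[414.20001220703125, 275.6000061035156], [460.0, 272.3999938964844], [461.5, 293.20001220703125], [415.70001220703125, 296.5]] 236
  z 0.0
[... 625 characters left out ...]
 130 915.5 [[284.29998779296875, 330.0], [306.29998779296875, 322.1000061035156], [321.20001220703125, 363.8999938964844], [299.20001220703125, 371.70001220703125]] 235
  z 0.048 [ 0.4827 -0.269 ] [0.0505 0.1023 0.0481 0.1012] long axis deg -86.3
  z 0.066 [ 0.4807 -0.278 ] [0.0497 0.1006 0.0474 0.0996] long axis deg -86.3
side 200 829.0 [[285.20001220703125, 330.29998779296875], [305.20001220703125, 323.1000061035156], [319.70001220703125, 363.70001220703125], [299.70001220703125, 370.79998779296875]] 235
  z 0.048 [ 0.4821 -0.2691] [0.0458 0.0993 0.0437 0.0983] long axis deg -86.2
  z 0.066 [ 0.4801 -0.278 ] [0.0451 0.0977 0.043  0.0967] long axis deg -86.2
top jar/cup n/a
side jar/cup n/a
```

View pics/a.png

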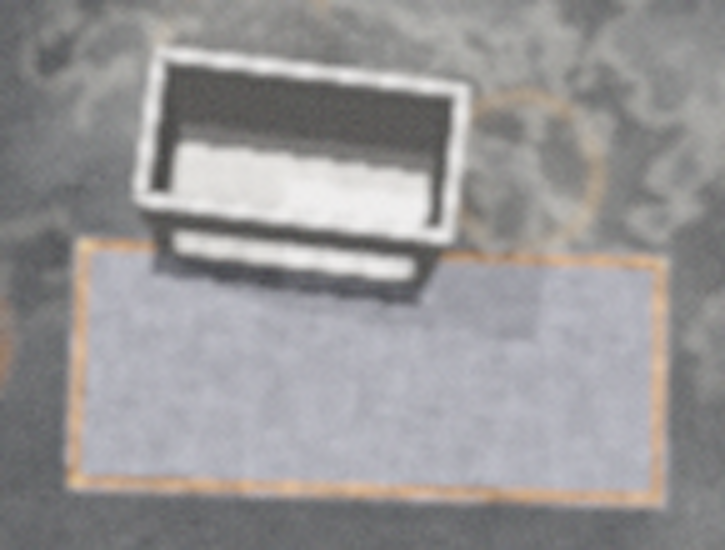

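View pics/b.png

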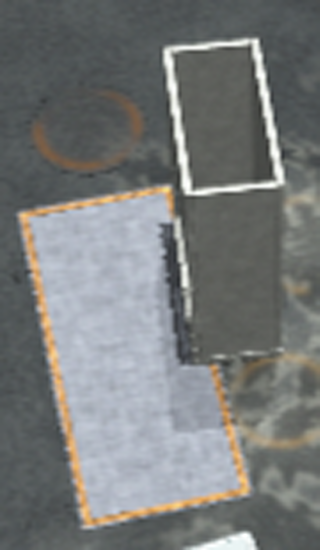

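Crop a: dispenser rim corners about (155,47),(470,85),(450,245),(135,205), mat corners (78,240),(667,257),(663,505),(67,490) (5x scale). Crop b: rim corners (164,47),(258,39),(283,185),(188,192) (3.55x), consistent.

```bash
python3 - <<'E'
from h import *
def q(n,pts,sc,off,z):
    P=np.array([ray(n,np.array(p)/sc+off,z)[:2] for p in pts]);e=np.linalg.norm(P-np.roll(P,-1,0),axis=1)
    d=P[0]+P[3]-P[1]-P[2]; print(n,P.round(4).tolist(),"c",P.mean(0).round(4),e.round(4),"yaw of +y",np.degrees(np.arctan2(-d[0],d[1])).round(2))
q("top",[(155,47),(470,85),(450,245),(135,205)],5,[255,220],.185)
q("top",[(78,240),(667,257),(663,505),(67,490)],5,[255,220],.0)
q("side",[(258,39),(283,185),(188,192),(164,47)],3.55,[235,175],.185)
q("side",[(171,187),(248,493),(85,527),(20,213)],3.55,[235,175],0)
E
```

```text
top [[0.5702, 0.0469], [0.5577, -0.0723], [0.497, -0.0653], [0.51, 0.0528]] c [ 0.5337 -0.0095] [0.1198 0.0612 0.1188 0.0604] yaw of +y -6.13
top [[0.5156, 0.0882], [0.5124, -0.1706], [0.4044, -0.1686], [0.407, 0.0897]] c [ 0.4599 -0.0403] [0.2588 0.108  0.2583 0.1086] yaw of +y -0.64
side [[0.5717, 0.047], [0.5581, -0.071], [0.5017, -0.0626], [0.5125, 0.0546]] c [ 0.536 -0.008] [0.1189 0.057  0.1176 0.0597] yaw of +y -5.93
side [[0.5177, 0.0879], [0.512, -0.1672], [0.4065, -0.1661], [0.4098, 0.0906]] c [ 0.4615 -0.0387] [0.2553 0.1055 0.2568 0.1079] yaw of +y -1.02
```

apply_moves:
  moves:
    - [-1, 2.5, -3.85, 0, 0, 0, -0.094]
    - [-1, 5, -7.7, 0, 0, 0, -0.188]
    - [-1, 7.5, -11.5, 0, 0, 0, -0.282]
    - [-1, 10, -15.4, 0, 0, 0, -0.376]
    - [-1, 12.4, -19.2, 0, 0, 0, -0.47]

```text
time_s: 0.72
eef_pos: [0.2899, 0.4092, 0.2421]
eef_rot: [0.362, 0.932, -0.0, 0.0]
force: [0.7, -0.8, 0.1]
gripper_width: 0.0851
grip_force: 0.0
```

apply_moves:
  moves:
    - [-1, 2.5, -3.85, 0, 0, 0, -0.094]
    - [-1, 5, -7.7, 0, 0, 0, -0.188]
    - [-1, 7.5, -11.5, 0, 0, 0, -0.282]
    - [-1, 10, -15.4, 0, 0, 0, -0.376]
    - [-1, 12.4, -19.2, 0, 0, 0, -0.47]

```text
time_s: 1.35
eef_pos: [0.4139, 0.2173, 0.2422]
eef_rot: [0.569, 0.822, -0.0, -0.0]
force: [0.7, -0.7, -0.5]
gripper_width: 0.0853
grip_force: 0.0
```

apply_moves:
  moves:
    - [-1, 2.5, -3.85, 0, 0, 0, -0.094]
    - [-1, 5, -7.7, 0, 0, 0, -0.188]
    - [-1, 7.5, -11.5, 0, 0, 0, -0.282]
    - [-1, 10, -15.4, 0, 0, 0, -0.376]
    - [-1, 12.4, -19.2, 0, 0, 0, -0.47]

```text
time_s: 1.98
eef_pos: [0.5379, 0.0253, 0.2421]
eef_rot: [0.745, 0.667, -0.0, -0.0]
force: [-0.3, 0.5, 0.3]
gripper_width: 0.0857
grip_force: 0.0
```

apply_moves:
  moves:
    - [-1, 0, 0, -3, 0, 0, 0]
    - [-1, 0, 0, -6, 0, 0, 0]
    - [-1, 0, 0, -9, 0, 0, 0]
    - [-1, 0, 0, -9.7, 0, 0, 0]
    - [-0.3, 0, 0, -9.7, 0, 0, 0]

```text
time_s: 2.6
eef_pos: [0.5374, 0.0267, 0.1454]
eef_rot: [0.744, 0.668, -0.0, -0.0]
force: [0.8, 1.0, -0.6]
gripper_width: 0.0697
grip_force: 0.0
```

apply_moves:
  moves:
    - [0.3, 0, 0, 0, 0, 0, 0]
    - [1, 0, 0, 0, 0, 0, 0]
    - [1, 0, 0, 0, 0, 0, 0]
    - [1, 0, 0, 0, 0, 0, 0]
    - [1, 0, 0, 0, 0, 0, 0]

```text
time_s: 3.22
eef_pos: [0.5383, 0.0269, 0.1464]
eef_rot: [0.744, 0.668, 0.001, 0.001]
force: [0.7, 2.0, 6.7]
gripper_width: 0.0595
grip_force: 67.2
```

```bash
cat > st.py <<'E'
import numpy as np
from scipy.spatial.transform import Rotation as Ro
def plan(tcp,piv,yaw0,segs,bias,sgn):
    # tilt about dispenser x through pivot then world yaw
    x=Ro.from_euler('z',yaw0,degrees=True).apply([1,0,0]);tcp=np.array(tcp);piv=np.array(piv)
    def pose(a,p,b):
        R=Ro.from_euler('z',p,degrees=True)*Ro.from_rotvec(x*np.radians(a)*sgn)
        return piv+R.apply(tcp-piv)+[0,0,b],R
    a0,p0,b0=0,0,0
    for a1,p1,b1 in segs:
        P0,R0=pose(a0,p0,b0);L=[]
        for k in range(1,6):
            f=k/5;P,R=pose(a0+f*(a1-a0),p0+f*(p1-p0),b0+f*(b1-b0))
            L.append([1]+((P-P0)*100).round(2).tolist()+(R*R0.inv()).as_rotvec().round(3).tolist())
        print(L,P.round(4)); a0,p0,b0=a1,p1,b1
E
python3 -c "
from st import *
plan([.538,.0263,.145],[.5282,-.0687,0],-6.2,[(8,0,-.001),(8,20,-.001),(8,39.5,-.001),(0,39.5,0)],0,1)"
```

```text
[[1, -0.04, -0.41, 0.24, 0.028, -0.003, 0.0], [1, -0.09, -0.82, 0.47, 0.056, -0.006, 0.0], [1, -0.13, -1.24, 0.69, 0.083, -0.009, 0.0], [1, -0.18, -1.67, 0.89, 0.111, -0.012, 0.0], [1, -0.23, -2.1, 1.09, 0.139, -0.015, 0.0]] [0.5357 0.0053 0.1559]
[[1, -0.52, 0.03, 0.0, 0.0, -0.0, 0.07], [1, -1.04, 0.03, -0.0, -0.0, -0.0, 0.14], [1, -1.56, -0.01, 0.0, -0.0, -0.0, 0.209], [1, -2.07, -0.08, -0.0, -0.0, 0.0, 0.279], [1, -2.58, -0.19, -0.0, 0.0, 0.0, 0.349]] [0.51   0.0034 0.1559]
[[1, -0.49, -0.14, 0.0, -0.0, 0.0, 0.068], [1, -0.96, -0.31, 0.0, -0.0, -0.0, 0.136], [1, -1.42, -0.52, 0.0, 0.0, -0.0, 0.204], [1, -1.87, -0.76, 0.0, -0.0, -0.0, 0.272], [1, -2.3, -1.02, 0.0, -0.0, -0.0, 0.34]] [ 0.4869 -0.0068  0.1559]
[[1, -0.24, 0.36, -0.19, -0.023, -0.015, 0.0], [1, -0.47, 0.72, -0.4, -0.047, -0.031, -0.0], [1, -0.71, 1.08, -0.62, -0.07, -0.046, 0.0], [1, -0.93, 1.42, -0.85, -0.093, -0.061, 0.0], [1, -1.16, 1.76, -1.09, -0.117, -0.077, 0.0]] [0.4753 0.0108 0.145 ]
```

Tip first, then check.

apply_moves:
  moves:
    - [1, -0.04, -0.41, 0.24, 0.028, -0.003, 0]
    - [1, -0.09, -0.82, 0.47, 0.056, -0.006, 0]
    - [1, -0.13, -1.24, 0.69, 0.083, -0.009, 0]
    - [1, -0.18, -1.67, 0.89, 0.111, -0.012, 0]
    - [1, -0.23, -2.1, 1.09, 0.139, -0.015, 0]

```text
time_s: 3.85
eef_pos: [0.5361, 0.0061, 0.1579]
eef_rot: [0.742, 0.667, 0.054, -0.046]
force: [-0.4, 3.6, 11.0]
gripper_width: 0.0594
grip_force: 67.6
```

```bash
python3 - <<'E'
from h import *
im=env.camera("side")[:,:,::-1];cv2.imwrite("pics/s1.png",im)
cv2.imwrite("pics/s1c.png",cv2.resize(im[120:340,200:420],None,fx=2.7,fy=2.7,interpolation=2))
for X in [(.5282,-.0687,0),(.5408,.0507,0),(.5408-.03,.0507,.0)]: print(((proj("side",X)-[200,120])*2.7).round(0))
s=env.sense();print(s['force'],s['torque'])
E
```

```text
[275. 424.]
[258. 317.]
[226. 323.]
[-0.75696972  4.5783375  12.82387988] [ 0.74895064  0.37876263 -0.05415674]
```

View pics/s1c.png

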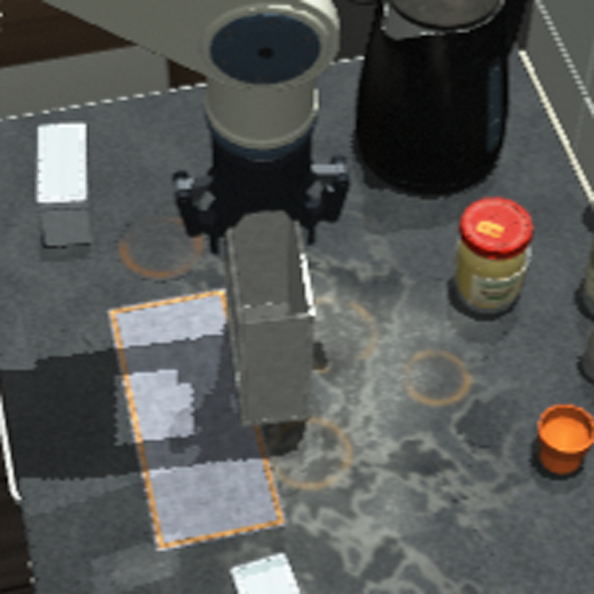

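The crop shows the dispenser held near its left end, left end raised, right foot bottom edge on the worktop near (275,418); the mat corners are unobstructed. The foot presses a bit hard, so I ease it up 1 mm while swinging.

apply_moves:
  moves:
    - [1, 0, 0, 0.1, 0, 0, 0]
    - [1, -0.52, 0.03, 0.1, 0, 0, 0.07]
    - [1, -1.04, 0.03, 0.1, 0, 0, 0.14]
    - [1, -1.56, -0.01, 0.1, 0, 0, 0.209]
    - [1, -2.07, -0.08, 0.1, 0, 0, 0.279]

```text
time_s: 4.53
eef_pos: [0.5146, 0.005, 0.1578]
eef_rot: [0.641, 0.764, 0.045, -0.053]
force: [-0.2, 1.0, 4.0]
gripper_width: 0.0594
grip_force: 66.8
```

```bash
python3 - <<'E'
from h import *
s=env.sense();print(s['force'],s['torque'],s['eef_pos'],s['eef_rot'])
E
python3 -c "
from st import *
plan([.538,.0263,.145],[.5282,-.0687,0],-6.2,[(8,0,0),(8,16,0),(8,28,0),(8,39.5,0),(0,39.5,0)],0,1)"
```

```text
[-0.23619725  1.01262287  4.00747093] [-0.19074886 -0.05111083 -0.08979936] [0.51460668 0.00495697 0.15779391] [ 0.64120362  0.76420118  0.04520205 -0.05302123]
[[1, -0.04, -0.41, 0.26, 0.028, -0.003, 0.0], [1, -0.09, -0.82, 0.51, 0.056, -0.006, 0.0], [1, -0.13, -1.24, 0.75, 0.083, -0.009, 0.0], [1, -0.18, -1.67, 0.97, 0.111, -0.012, 0.0], [1, -0.23, -2.1, 1.19, 0.139, -0.015, 0.0]] [0.5357 0.0053 0.1569]
[[1, -0.41, 0.03, -0.0, -0.0, -0.0, 0.056], [1, -0.83, 0.04, 0.0, -0.0, -0.0, 0.112], [1, -1.24, 0.02, -0.0, 0.0, -0.0, 0.168], [1, -1.66, -0.02, -0.0, -0.0, 0.0, 0.223], [1, -2.07, -0.08, -0.0, -0.0, 0.0, 0.279]] [0.515  0.0045 0.1569]
[[1, -0.31, -0.06, 0.0, 0.0, 0.0, 0.042], [1, -0.61, -0.14, 0.0, 0.0, 0.0, 0.084], [1, -0.91, -0.22, 0.0, 0.0, 0.0, 0.126], [1, -1.2, -0.32, 0.0, -0.0, 0.0, 0.168], [1, -1.49, -0.43, 0.0, 0.0, 0.0, 0.209]] [5.001e-01 2.000e-04 1.569e-01]
[[1, -0.27, -0.12, 0.0, 0.0, 0.0, 0.04], [1, -0.54, -0.25, -0.0, 0.0, -0.0, 0.08], [1, -0.81, -0.39, -0.0, 0.0, 0.0, 0.12], [1, -1.07, -0.54, -0.0, 0.0, 0.0, 0.161], [1, -1.32, -0.7, -0.0, 0.0, -0.0, 0.201]] [ 0.4869 -0.0068  0.1569]
[[1, -0.24, 0.36, -0.21, -0.023, -0.015, 0.0], [1, -0.47, 0.72, -0.44, -0.047, -0.031, -0.0], [1, -0.71, 1.08, -0.68, -0.07, -0.046, 0.0], [1, -0.93, 1.42, -0.93, -0.093, -0.061, 0.0], [1, -1.16, 1.76, -1.19, -0.117, -0.077, 0.0]] [0.4753 0.0108 0.145 ]
```

apply_moves:
  moves:
    - [1, -0.31, -0.06, 0, 0, 0, 0.042]
    - [1, -0.61, -0.14, 0, 0, 0, 0.084]
    - [1, -0.91, -0.22, 0, 0, 0, 0.126]
    - [1, -1.2, -0.32, 0, 0, 0, 0.168]
    - [1, -1.49, -0.43, 0, 0, 0, 0.209]

```text
time_s: 5.15
eef_pos: [0.4997, 0.0005, 0.1577]
eef_rot: [0.558, 0.827, 0.039, -0.057]
force: [-0.3, 1.3, 4.4]
gripper_width: 0.0594
grip_force: 66.9
```

apply_moves:
  moves:
    - [1, -0.27, -0.12, 0, 0, 0, 0.04]
    - [1, -0.54, -0.25, 0, 0, 0, 0.08]
    - [1, -0.81, -0.39, 0, 0, 0, 0.12]
    - [1, -1.07, -0.54, 0, 0, 0, 0.161]
    - [1, -1.32, -0.7, 0, 0, 0, 0.201]

```text
time_s: 5.78
eef_pos: [0.4865, -0.0065, 0.1577]
eef_rot: [0.473, 0.879, 0.033, -0.061]
force: [0.5, 1.3, 4.8]
gripper_width: 0.0599
grip_force: 66.9
```

apply_moves:
  moves:
    - [1, -0.24, 0.36, -0.21, -0.023, -0.015, 0]
    - [1, -0.47, 0.72, -0.44, -0.047, -0.031, 0]
    - [1, -0.71, 1.08, -0.68, -0.07, -0.046, 0]
    - [1, -0.93, 1.42, -0.93, -0.093, -0.061, 0]
    - [1, -1.16, 1.76, -1.19, -0.117, -0.077, 0]

```text
time_s: 6.4
eef_pos: [0.4753, 0.0111, 0.1463]
eef_rot: [0.474, 0.88, -0.0, 0.002]
force: [-5.1, -10.2, 43.1]
gripper_width: 0.059
grip_force: 70.7
```

apply_moves:
  moves:
    - [1, 0, 0, 0.1, 0, 0, 0]
    - [0.2, 0, 0, 0.1, 0, 0, 0]
    - [-1, 0, 0, 0.1, 0, 0, 0]
    - [-1, 0, 0, 0.1, 0, 0, 0]
    - [-1, 0, 0, 0.1, 0, 0, 0]

```text
time_s: 7.02
eef_pos: [0.4747, 0.011, 0.1461]
eef_rot: [0.475, 0.88, -0.0, 0.0]
force: [-1.0, 0.5, 0.2]
gripper_width: 0.0854
grip_force: 0.0
```

apply_moves:
  moves:
    - [-1, 0, 0, 3, 0, 0, 0]
    - [-1, 0, 0, 7, 0, 0, 0]
    - [-1, 0, 0, 12, 0, 0, 0]
    - [-1, 2.0, -2.9, 12, 0, 0, 0]
    - [-1, 3.9, -5.9, 12, 0, 0, 0]

```text
time_s: 7.65
eef_pos: [0.5145, -0.0484, 0.2673]
eef_rot: [0.474, 0.88, 0.0, 0.001]
force: [0.1, 0.5, 0.1]
gripper_width: 0.0854
grip_force: 0.0
```

```bash
python3 - <<'E'
from h import *
im=env.camera("side")[:,:,::-1]; im2=env.camera("top")[:,:,::-1]
cv2.imwrite("pics/s2.png",np.hstack([cv2.resize(im[160:320,220:340],None,fx=3.2,fy=3.2,interpolation=2),cv2.resize(im2[210:338,270:370],None,fx=4,fy=4,interpolation=2)]))
E
```

```text
(no output)
```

View pics/s2.png

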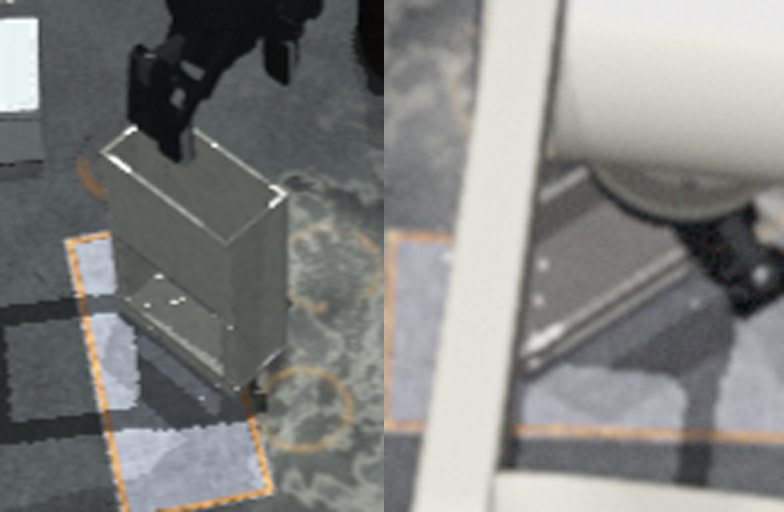

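Side panel (3.2x): rim corners front-left (102,152), front-right (230,242), back-right (288,192); bottom front-right corner about (237,390), bottom back-right about (287,348). It stands flat, swung over the mat.

```bash
python3 - <<'E'
from h import *
f=lambda p,z:ray("side",np.array(p)/3.2+[220,160],z)[:2]
a,b,c=f((102,152),.185),f((230,242),.185),f((288,192),.185)
d=a-b;print(a,b,c,np.linalg.norm(d),np.linalg.norm(c-b),"yaw",np.degrees(np.arctan2(-d[0],d[1])),"centre",(a+c)/2,"rfoot",(b+c)/2)
print("bottom rfoot",(f((237,390),0)+f((287,348),0))/2)
E
```

```text
[0.43851753 0.01466938] [ 0.50582587 -0.08162866] [ 0.55301849 -0.04971942] 0.11748925720029066 0.05696791057186054 yaw 34.951953322554566 centre [ 0.49576801 -0.01752502] rfoot [ 0.52942218 -0.06567404]
bottom rfoot [ 0.53006085 -0.06345413]
```

apply_moves:
  moves:
    - [-1, 0, 0, -4, 0, 0, 0]
    - [-1, 0, 0, -8, 0, 0, 0]
    - [-1, 0, 0, -11, 0, 0, 0]
    - [-1, 0, 0, -12, 0, 0, 0]
    - [-0.3, 0, 0, -12, 0, 0, 0]

```text
time_s: 8.38
eef_pos: [0.5134, -0.0475, 0.1462]
eef_rot: [0.474, 0.88, -0.0, -0.0]
force: [-0.2, -0.1, 0.4]
gripper_width: 0.0699
grip_force: 0.0
```

apply_moves:
  moves:
    - [0.3, 0, 0, 0, 0, 0, 0]
    - [1, 0, 0, 0, 0, 0, 0]
    - [1, 0, 0, 0, 0, 0, 0]
    - [1, 0, 0, 0, 0, 0, 0]
    - [1, 0, 0, 0, 0, 0, 0]

```text
time_s: 9.0
eef_pos: [0.5144, -0.048, 0.1473]
eef_rot: [0.474, 0.88, 0.0, 0.001]
force: [-0.9, -2.4, 7.2]
gripper_width: 0.0593
grip_force: 66.6
```

```bash
python3 -c "
from st import *
plan([.5143,-.0479,.146],[.4624,.0322,0],33.5,[(8,0,0.0003),(8,-17,0.0003),(8,-34.2,0.0003),(0,-34.2,0.0005)],0,-1)"
```

```text
[[1, -0.23, 0.34, 0.27, -0.023, -0.015, 0.0], [1, -0.46, 0.69, 0.52, -0.047, -0.031, 0.0], [1, -0.69, 1.05, 0.77, -0.07, -0.046, 0.0], [1, -0.93, 1.41, 1.0, -0.093, -0.062, 0.0], [1, -1.17, 1.77, 1.22, -0.116, -0.077, 0.0]] [ 0.5026 -0.0302  0.1582]
[[1, -0.38, -0.23, -0.0, -0.0, 0.0, -0.059], [1, -0.77, -0.43, -0.0, 0.0, 0.0, -0.119], [1, -1.17, -0.61, -0.0, 0.0, -0.0, -0.178], [1, -1.58, -0.77, -0.0, 0.0, -0.0, -0.237], [1, -2.0, -0.9, -0.0, 0.0, 0.0, -0.297]] [ 0.4826 -0.0392  0.1582]
[[1, -0.43, -0.11, 0.0, 0.0, -0.0, -0.06], [1, -0.87, -0.19, 0.0, 0.0, 0.0, -0.12], [1, -1.31, -0.25, 0.0, -0.0, -0.0, -0.18], [1, -1.76, -0.28, 0.0, -0.0, -0.0, -0.24], [1, -2.2, -0.28, 0.0, 0.0, -0.0, -0.3]] [ 0.4606 -0.042   0.1582]
[[1, -0.01, -0.44, -0.21, 0.028, -0.0, 0.0], [1, -0.01, -0.87, -0.43, 0.056, -0.001, -0.0], [1, -0.02, -1.29, -0.66, 0.084, -0.001, 0.0], [1, -0.02, -1.71, -0.91, 0.112, -0.001, -0.0], [1, -0.03, -2.12, -1.17, 0.14, -0.002, 0.0]] [ 0.4603 -0.0632  0.1465]
```

apply_moves:
  moves:
    - [1, -0.23, 0.34, 0.27, -0.023, -0.015, 0]
    - [1, -0.46, 0.69, 0.52, -0.047, -0.031, 0]
    - [1, -0.69, 1.05, 0.77, -0.07, -0.046, 0]
    - [1, -0.93, 1.41, 1.0, -0.093, -0.062, 0]
    - [1, -1.17, 1.77, 1.22, -0.116, -0.077, 0]

```text
time_s: 9.62
eef_pos: [0.5025, -0.03, 0.1592]
eef_rot: [0.473, 0.878, -0.033, 0.063]
force: [1.4, -1.0, 0.5]
gripper_width: 0.0595
grip_force: 66.4
```

apply_moves:
  moves:
    - [1, -0.38, -0.23, 0, 0, 0, -0.059]
    - [1, -0.77, -0.43, 0, 0, 0, -0.119]
    - [1, -1.17, -0.61, 0, 0, 0, -0.178]
    - [1, -1.58, -0.77, 0, 0, 0, -0.237]
    - [1, -2.0, -0.9, 0, 0, 0, -0.297]

```text
time_s: 10.25
eef_pos: [0.4818, -0.0389, 0.1587]
eef_rot: [0.599, 0.798, -0.041, 0.056]
force: [-0.1, 1.3, 0.5]
gripper_width: 0.0596
grip_force: 66.2
```

apply_moves:
  moves:
    - [1, -0.43, -0.11, 0, 0, 0, -0.06]
    - [1, -0.87, -0.19, 0, 0, 0, -0.12]
    - [1, -1.31, -0.25, 0, 0, 0, -0.18]
    - [1, -1.76, -0.28, 0, 0, 0, -0.24]
    - [1, -2.2, -0.28, 0, 0, 0, -0.3]

```text
time_s: 10.88
eef_pos: [0.4599, -0.0416, 0.1587]
eef_rot: [0.712, 0.699, -0.049, 0.049]
force: [0.1, 1.4, 0.2]
gripper_width: 0.0594
grip_force: 66.2
```

apply_moves:
  moves:
    - [1, 0, -0.44, -0.21, 0.028, 0, 0]
    - [1, -0.01, -0.87, -0.43, 0.056, 0, 0]
    - [1, -0.02, -1.29, -0.66, 0.084, -0.001, 0]
    - [1, -0.02, -1.71, -0.9, 0.112, -0.001, 0]
    - [1, -0.03, -2.12, -1.1, 0.14, -0.002, 0]

```text
time_s: 11.5
eef_pos: [0.4594, -0.0629, 0.1473]
eef_rot: [0.712, 0.702, 0.001, -0.001]
force: [-4.7, 3.3, 21.1]
gripper_width: 0.0595
grip_force: 68.3
```

apply_moves:
  moves:
    - [1, 0, 0, 0.05, 0, 0, 0]
    - [0.2, 0, 0, 0.05, 0, 0, 0]
    - [-1, 0, 0, 0.05, 0, 0, 0]
    - [-1, 0, 0, 0.05, 0, 0, 0]
    - [-1, 0, 0, 0.05, 0, 0, 0]

```text
time_s: 12.12
eef_pos: [0.46, -0.063, 0.1483]
eef_rot: [0.712, 0.702, 0.001, 0.0]
force: [-0.0, -0.6, -0.3]
gripper_width: 0.0852
grip_force: 0.0
```

apply_moves:
  moves:
    - [-1, 0, 0, 3, 0, 0, 0]
    - [-1, 0, 0, 7, 0, 0, 0]
    - [-1, 0, 0, 11.5, 0, 0, 0]
    - [-1, -1.2, 4.9, 11.5, 0, 0, 0]
    - [-1, -2.4, 9.8, 11.5, 0, 0, 0]

```text
time_s: 12.75
eef_pos: [0.4358, 0.0357, 0.2639]
eef_rot: [0.713, 0.701, 0.001, 0.001]
force: [-0.2, 0.6, -0.3]
gripper_width: 0.0854
grip_force: 0.0
```

apply_moves:
  moves:
    - [-1, -1.1, 4.8, 0, 0, 0, -0.035]
    - [-1, -2.2, 9.6, 0, 0, 0, -0.07]
    - [-1, -3.3, 14.4, 0, 0, 0, -0.105]
    - [-1, -4.3, 19.1, 0, 0, 0, -0.14]
    - [-1, -4.3, 19.1, 0, 0, 0, -0.14]

```text
time_s: 13.38
eef_pos: [0.3921, 0.2285, 0.2632]
eef_rot: [0.759, 0.652, 0.001, -0.0]
force: [0.1, -0.4, -0.3]
gripper_width: 0.0854
grip_force: 0.0
```

```bash
python3 - <<'E'
from h import *
im=env.camera("side")[:,:,::-1]; im2=env.camera("top")[:,:,::-1]
cv2.imwrite("pics/s3.png",np.hstack([cv2.resize(im[170:320,220:340],None,fx=3.2,fy=3.2,interpolation=2),cv2.resize(im2[240:336,270:370],None,fx=4,fy=5,interpolation=2)]))
E
```

```text
(no output)
```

View pics/s3.png

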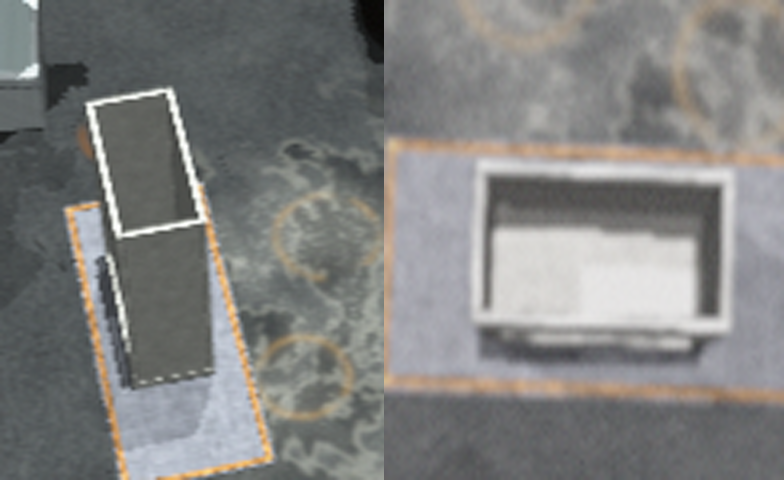

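The dispenser stands upright, square and wholly on the mat. Rim corners: right panel (475,158),(735,170),(733,333),(472,327); left panel (173,88),(206,220),(121,237),(86,102).

```bash
python3 - <<'E'
from h import *
for n,pts,sc,off in(("top",[(91,158),(351,170),(349,333),(88,327)],[4,5],[270,240]),("side",[(173,88),(206,220),(121,237),(86,102)],[3.2,3.2],[220,170])):
    P=np.array([ray(n,np.array(p)/sc+off,.185)[:2] for p in pts]);d=P[0]+P[3]-P[1]-P[2]
    print(n,P.mean(0).round(4),"yaw",np.degrees(np.arctan2(-d[0],d[1])).round(2),np.linalg.norm(P-np.roll(P,-1,0),axis=1).round(3))
E
```

```text
top [ 0.4584 -0.0284] yaw -0.67 [0.122 0.061 0.121 0.063]
side [ 0.4608 -0.0269] yaw -0.29 [0.117 0.057 0.119 0.061]
```

apply_moves:
  moves:
    - [-1, 0, 0, -6, 0, 0, 0]
    - [-1, 0, 0, -12, 0, 0, 0]
    - [-1, 0, 0, -17, 0, 0, 0]
    - [-1, 0, 0, -20, 0, 0, 0]
    - [-1, 0, 0, -21.6, 0, 0, 0]

```text
time_s: 14.1
eef_pos: [0.3923, 0.2241, 0.0454]
eef_rot: [0.76, 0.65, -0.001, -0.0]
force: [-0.4, -0.8, 0.5]
gripper_width: 0.0856
grip_force: 0.0
```

apply_moves:
  moves:
    - [-0.2, 0, 0, 0, 0, 0, 0]
    - [0.2, 0, 0, 0, 0, 0, 0]
    - [1, 0, 0, 0, 0, 0, 0]
    - [1, 0, 0, 0, 0, 0, 0]
    - [1, 0, 0, 0, 0, 0, 0]

```text
time_s: 14.72
eef_pos: [0.3935, 0.226, 0.0481]
eef_rot: [0.76, 0.65, 0.001, 0.0]
force: [1.1, -2.9, 7.1]
gripper_width: 0.0454
grip_force: 62.1
```

apply_moves:
  moves:
    - [1, 0, 0, 1, 0, 0, 0]
    - [1, 0, 0, 6, 0, 0, 0]
    - [1, 0, 0, 11, 0, 0, 0]
    - [1, 0, 0, 16, 0, 0, 0]
    - [1, 0, 0, 21.6, 0, 0, 0]

```text
time_s: 15.35
eef_pos: [0.392, 0.2256, 0.2652]
eef_rot: [0.76, 0.65, 0.0, -0.0]
force: [1.0, 0.4, -2.4]
gripper_width: 0.045
grip_force: 61.8
```

apply_moves:
  moves:
    - [1, 1.2, -4.5, 0, 0, 0, 0.03]
    - [1, 2.4, -9.0, 0, 0, 0, 0.06]
    - [1, 3.6, -13.5, 0, 0, 0, 0.09]
    - [1, 4.8, -18, 0, 0, 0, 0.12]
    - [1, 5.8, -22, 0, 0, 0, 0.142]

```text
time_s: 15.98
eef_pos: [0.4506, 0.0044, 0.2638]
eef_rot: [0.711, 0.703, 0.001, 0.0]
force: [-0.5, 0.8, -1.2]
gripper_width: 0.0453
grip_force: 62.0
```

apply_moves:
  moves:
    - [1, 0.6, -2.2, 0, 0, 0, 0]
    - [1, 0.85, -3.35, 0, 0, 0, 0]
    - [1, 0.85, -3.35, 0, 0, 0, 0]
    - [1, 0.85, -3.35, -1, 0, 0, 0]
    - [1, 0.85, -3.35, -1.5, 0, 0, 0]

```text
time_s: 16.6
eef_pos: [0.4585, -0.0268, 0.247]
eef_rot: [0.711, 0.703, 0.0, -0.001]
force: [0.5, 0.4, -1.6]
gripper_width: 0.0449
grip_force: 62.0
```

```bash
python3 - <<'E'
from h import *
im=env.camera("side")[:,:,::-1];s=env.sense();print(s['eef_pos'],s['eef_rot'],s['force'])
cv2.imwrite("pics/s4.png",cv2.resize(im[120:270,200:350],None,fx=4,fy=4,interpolation=2))
E
```

```text
[ 0.45834014 -0.02682045  0.24658156] [ 7.11311484e-01  7.02876481e-01 -2.23715361e-04 -7.58630085e-04] [ 0.07077339  0.17949509 -1.76944375]
```

View pics/s4.png

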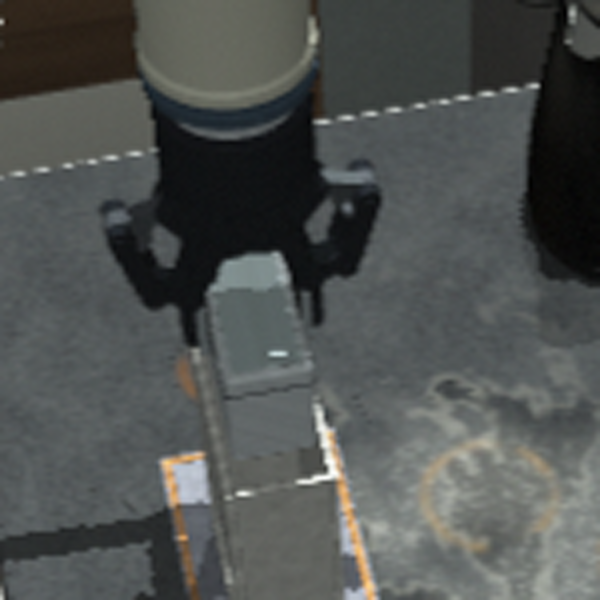

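Tin hangs above the open top, level; its right-end top edge is around (228,393)-(312,378), bottom about (232,462)-(318,447).

```bash
python3 - <<'E'
from h import *
f=lambda p,z:ray("side",np.array(p)/4+[200,120],z)[:2].round(4)
print(f((270,385),.264),f((275,454.5),.199)); print("disp right inner end y",-.0278-.056)
print("rim right outer",f((230,497),.185),f((338,477),.185))
E
```

```text
[ 0.458  -0.0824] [ 0.4583 -0.0756]
disp right inner end y -0.0838
rim right outer [ 0.4315 -0.0865] [ 0.4887 -0.0872]
```

apply_moves:
  moves:
    - [1, 0.12, 0, 0, 0, 0, 0]
    - [1, 0.12, 0, -1, 0, 0, 0]
    - [1, 0.12, 0, -2, 0, 0, 0]
    - [1, 0.12, 0, -2.5, 0, 0, 0]
    - [1, 0.12, 0, -2.5, 0, 0, 0]

```text
time_s: 17.27
eef_pos: [0.46, -0.0276, 0.2224]
eef_rot: [0.712, 0.702, -0.0, -0.0]
force: [0.2, 0.4, -1.0]
gripper_width: 0.0452
grip_force: 62.0
```

apply_moves:
  moves:
    - [1, 0, 0, -0.7, 0, 0, 0]
    - [1, 0, 0, -1.4, 0, 0, 0]
    - [1, 0, 0, -2.1, 0, 0, 0]
    - [1, 0, 0, -2.1, 0, 0, 0]
    - [1, 0, 0, -2.1, 0, 0, 0]

```text
time_s: 17.9
eef_pos: [0.4605, -0.0276, 0.202]
eef_rot: [0.712, 0.702, 0.0, 0.0]
force: [-0.1, 0.3, -0.4]
gripper_width: 0.0453
grip_force: 62.0
```

Release, rise, and head for the low tin (0.482, -0.269, yaw ≈ +4.5°).

apply_moves:
  moves:
    - [-1, 0, 0, 0, 0, 0, 0]
    - [-1, 0, 0, 0, 0, 0, 0]
    - [-1, 0, 0, 0, 0, 0, 0]
    - [-1, 0, 0, 0, 0, 0, 0]
    - [-1, 0, 0, 5, 0, 0, 0]

```text
time_s: 18.52
eef_pos: [0.4581, -0.0274, 0.2498]
eef_rot: [0.712, 0.702, -0.002, -0.003]
force: [0.7, 1.3, 0.3]
gripper_width: 0.0857
grip_force: 0.0
```

apply_moves:
  moves:
    - [-1, 0.5, -5, 0, 0, 0, 0.02]
    - [-1, 1, -10, 0, 0, 0, 0.04]
    - [-1, 1.6, -15, 0, 0, 0, 0.06]
    - [-1, 2.1, -20, 0, 0, 0, 0.08]
    - [-1, 2.1, -24.1, 0, 0, 0, 0.09]

```text
time_s: 19.15
eef_pos: [0.4815, -0.2706, 0.252]
eef_rot: [0.679, 0.734, 0.0, 0.0]
force: [-0.4, -0.1, -0.2]
gripper_width: 0.0854
grip_force: 0.0
```

```bash
python3 - <<'E'
from h import *
im=env.camera("side")[:,:,::-1]; im2=env.camera("top")[:,:,::-1];s=env.sense();print(s['eef_pos'],s['eef_rot'])
cv2.imwrite("pics/s5.png",np.hstack([cv2.resize(im[170:320,220:340],None,fx=3.2,fy=3.2,interpolation=2),cv2.resize(im2[240:336,270:370],None,fx=4,fy=5,interpolation=2)]))
E
```

```text
[ 0.48138461 -0.27202957  0.25184158] [ 6.80327615e-01  7.32907945e-01 -4.34925257e-06  5.28747144e-04]
```

View pics/s5.png

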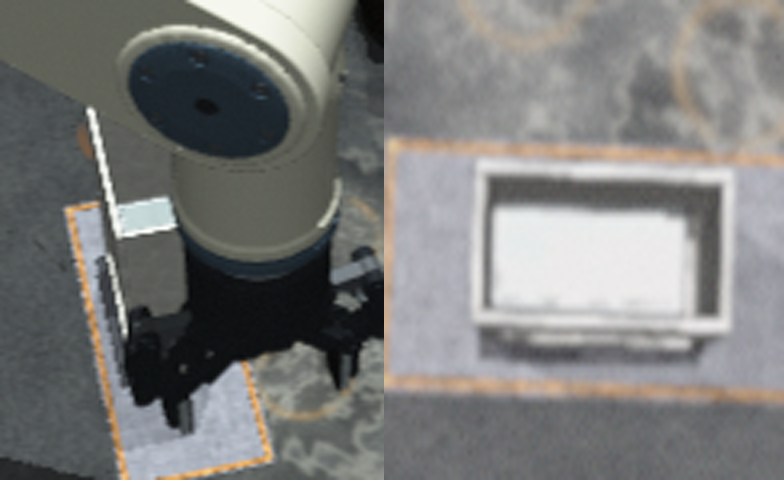

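The tall tin lies flat at the bottom (right panel, bright face 492–688 × 207–312, scale consistent with z ≈ 0.07–0.08). The dispenser has not moved. Now the low tin.

apply_moves:
  moves:
    - [-1, 0, 0, -6, 0, 0, 0]
    - [-1, 0, 0, -12, 0, 0, 0]
    - [-1, 0, 0, -17, 0, 0, 0]
    - [-1, 0, 0, -20, 0, 0, 0]
    - [-1, 0, 0, -21.9, 0, 0, 0]

```text
time_s: 19.88
eef_pos: [0.4806, -0.2674, 0.0312]
eef_rot: [0.679, 0.734, 0.0, -0.001]
force: [-0.1, -0.4, 0.1]
gripper_width: 0.0854
grip_force: 0.0
```

apply_moves:
  moves:
    - [-0.2, 0, 0, 0, 0, 0, 0]
    - [0.2, 0, 0, 0, 0, 0, 0]
    - [1, 0, 0, 0, 0, 0, 0]
    - [1, 0, 0, 0, 0, 0, 0]
    - [1, 0, 0, 0, 0, 0, 0]

```text
time_s: 20.5
eef_pos: [0.4822, -0.2689, 0.0342]
eef_rot: [0.679, 0.734, 0.001, 0.001]
force: [-0.6, 1.3, 7.5]
gripper_width: 0.0451
grip_force: 62.8
```

apply_moves:
  moves:
    - [1, 0, 0, 1, 0, 0, 0]
    - [1, 0, 0, 6, 0, 0, 0]
    - [1, 0, 0, 11, 0, 0, 0]
    - [1, 0, 0, 16, 0, 0, 0]
    - [1, 0, 0, 21.9, 0, 0, 0]

```text
time_s: 21.12
eef_pos: [0.4805, -0.2682, 0.2538]
eef_rot: [0.679, 0.734, 0.0, -0.0]
force: [0.3, -0.8, -1.1]
gripper_width: 0.0449
grip_force: 61.9
```

apply_moves:
  moves:
    - [1, -0.5, 5, 0, 0, 0, -0.02]
    - [1, -1, 10, 0, 0, 0, -0.04]
    - [1, -1.6, 15, 0, 0, 0, -0.06]
    - [1, -2.1, 20, 0, 0, 0, -0.08]
    - [1, -2.1, 23, 0, 0, 0, -0.09]

```text
time_s: 21.75
eef_pos: [0.4594, -0.0367, 0.2526]
eef_rot: [0.712, 0.703, 0.001, 0.0]
force: [0.7, -0.2, -1.1]
gripper_width: 0.0448
grip_force: 62.1
```

apply_moves:
  moves:
    - [1, 0, 1.1, 0, 0, 0, 0]
    - [1, 0, 1.1, -1, 0, 0, 0]
    - [1, 0, 1.1, -2, 0, 0, 0]
    - [1, 0, 1.1, -2.3, 0, 0, 0]
    - [1, 0, 1.1, -2.3, 0, 0, 0]

```text
time_s: 22.38
eef_pos: [0.4602, -0.0282, 0.2285]
eef_rot: [0.712, 0.702, 0.0, -0.0]
force: [0.3, 0.6, -1.7]
gripper_width: 0.0447
grip_force: 62.1
```

apply_moves:
  moves:
    - [1, 0, 0, -0.6, 0, 0, 0]
    - [1, 0, 0, -1.2, 0, 0, 0]
    - [1, 0, 0, -1.2, 0, 0, 0]
    - [1, 0, 0, -1.2, 0, 0, 0]
    - [1, 0, 0, -1.2, 0, 0, 0]

```text
time_s: 23.0
eef_pos: [0.4605, -0.0276, 0.2172]
eef_rot: [0.712, 0.703, 0.0, 0.0]
force: [-0.4, 0.6, -1.5]
gripper_width: 0.0449
grip_force: 62.1
```

apply_moves:
  moves:
    - [1, 0, 0, -0.5, 0, 0, 0]
    - [1, 0, 0, -1, 0, 0, 0]
    - [1, 0, 0, -1.5, 0, 0, 0]
    - [1, 0, 0, -1.5, 0, 0, 0]
    - [1, 0, 0, -1.5, 0, 0, 0]

```text
time_s: 23.62
eef_pos: [0.4604, -0.0276, 0.202]
eef_rot: [0.712, 0.702, 0.0, -0.0]
force: [0.5, 0.3, -0.5]
gripper_width: 0.0448
grip_force: 62.1
```

apply_moves:
  moves:
    - [-1, 0, 0, 0, 0, 0, 0]
    - [-1, 0, 0, 0, 0, 0, 0]
    - [-1, 0, 0, 0, 0, 0, 0]
    - [-1, 0, 0, 0, 0, 0, 0]
    - [-1, 0, 0, 5, 0, 0, 0]

```text
time_s: 24.25
eef_pos: [0.4581, -0.0274, 0.2498]
eef_rot: [0.712, 0.702, -0.002, -0.003]
force: [0.9, -0.4, 0.6]
gripper_width: 0.0852
grip_force: 0.0
```

apply_moves:
  moves:
    - [-1, -1, 5, 2, 0, 0, 0]
    - [-1, -2, 10, 2, 0, 0, 0]
    - [-1, -3, 15, 2, 0, 0, 0]
    - [-1, -4, 20, 2, 0, 0, 0]
    - [-1, -5, 25, 2, 0, 0, 0]

```text
time_s: 24.88
eef_pos: [0.4099, 0.224, 0.2722]
eef_rot: [0.712, 0.702, 0.001, 0.0]
force: [0.0, 0.5, 0.1]
gripper_width: 0.0858
grip_force: 0.0
```

```bash
python3 - <<'E'
from h import *
im=env.camera("side")[:,:,::-1]; im2=env.camera("top")[:,:,::-1]
cv2.imwrite("pics/s6.png",np.hstack([cv2.resize(im[170:320,220:340],None,fx=3.2,fy=3.2,interpolation=2),cv2.resize(im2[240:336,270:370],None,fx=4,fy=5,interpolation=2)]))
E
```

```text
(no output)
```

View pics/s6.png

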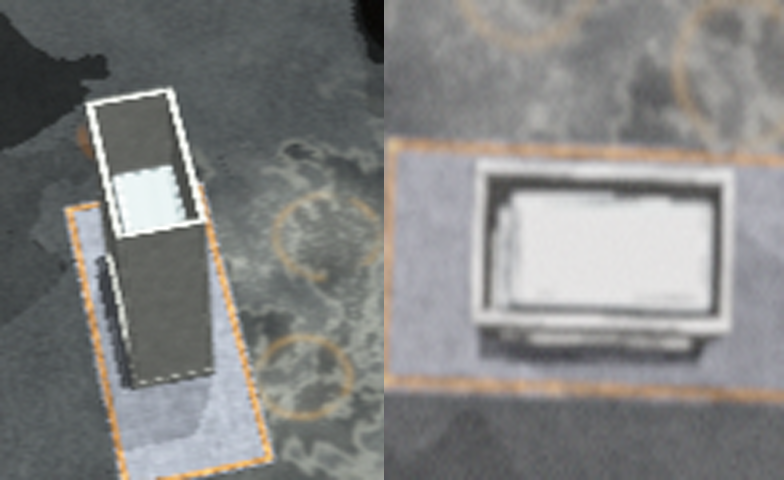

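Both tins lie flat inside (low tin's top face at 515–712 × 193–308 in the right panel), and the dispenser is unmoved and wholly on the mat.

```bash
python3 -c "
from plant import env
print(env.close_job())"
```

```text
the job is handed in; nothing more can be done
None
```

I walked the dispenser onto the mat in two strides and refilled it, tall tin at the bottom and low tin on top, then handed the job in at about 25 s; the last pictures show it upright, square and wholly on the mat with both tins flat inside, and the mustard jar and egg cup were not touched.

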